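# Open a cheese dispenser lane for refilling

## Robot

A 6-joint arm with a two-finger parallel gripper is mounted at the origin on the work surface. World frame = base frame: x ahead of the robot, y to its left, z up, the work surface at z = 0. Lengths are in m, angles in rad, forces in N, time in s.
With the tool pointing down it reaches from about 0.4 to 0.825 m from the base axis. Payload 7 kg.
Tool frame: the origin (TCP) lies between the finger pads; the fingertips stand 17 mm ahead of it and the grasp point (between the pads) lies 2 mm behind it; x points along the fingers, z is the direction in which the jaws open and shut, and the axes are right-handed (so a half turn about x gives the same grasp; the last joint's range is limited). The gripper opens to 88 mm and grips with 3 to 60 N. Pads are 19 mm wide; open, the fingers measure 130 mm over their backs; the gripper's body (78 mm by 193 mm) begins 47 mm behind the grasp point.
Start: joints at [-0.91, 0.359, 0.012, 0, -1.224, -0.288], TCP at [0.246, -0.629, 0.244] pointing down, gripper open.
Joint ranges: [-3.07, 3.07], [-1.43, 2.12], [-1.02, 1.25], [-3.03, 1.67], [-3.05, -0], [-3.03, 3.03]. Speed limits (rad/s): [2.39, 2.39, 3.01, 3.14, 3.14, 3.14].

## Interface

Orientations are given as [roll, pitch, yaw] about the fixed x, y, z axes, in that order (R = Rz(yaw) Ry(pitch) Rx(roll)).
In Python, from station import * gives the robot as it stands.
- The arm moves only by the tool step_arm, never from a script. Its argument "deltas" is a list of rows, each a list of 5 numbers: the shift along the tool's x, y, z in cm, then the turn about the tool's x in degrees, then the closure, from 0 (fully open) to 1 (shut). In form: [[dx, dy, dz, roll, fingers], ...]. A call has exactly 10 rows; each row is the pose to reach, as a shift and turn from the pose commanded when the call began, along the tool's axes at that moment; what a row does not reach only later rows make up. A row lasts 1/12 s, in which the tool goes at most 41.7 mm and 7.16 degrees, less where a joint would pass 70% of its speed; a pose out of reach is approached as far as the arm can. A call with a gripper value outside its range is refused whole. The fingers move at their own pace and stop on an object; "squeeze" is the grip in N (left out, the last holds). Time passes only in rows, so rows that repeat a pose let the fingers close, or fill a call up. It gives the time, the measured TCP pose, the force and the opening at its end, in the units of the state.
- get_state(): the state, without advancing time (a new reading comes with each control period).
- grab_frame(name): name is "side" or "top"; returns a dict with "pixels" (420x560x3 uint8, red, green, blue), "range_z" (420x560 float32, m along the optical axis (not along the pixel's ray), 0 where there is no reading), "fx", "fy", "cx", "cy" (pixels), "k1" (the pictures are not rectified: a ray, as slopes to the right and down, at radius r is drawn at 1 + k1 r^2 times it, then the intrinsics apply), "view" (4x4, takes a point from world to camera coordinates). Camera axes: x right, y down, z forward; pixel columns grow to the right and rows downward; lengths in m; the calibration is good to about 2 mm. A picture is of the moment at which its call begins.
- job_done(): hands the job in, once; it reports no verdict.
Trained networks look in the newest picture that a camera, given by its name, has taken for a name from the list of things; names that differ only in an ending like _2 or _b are one class to them, and where a whole thing is asked for, a point or a joint stands for the part that bears it (a point fixed in the world has none). Each returns a list of dicts, best first, with "conf" (0 to 1); they miss things now and then, are a little off and sometimes report something else, mostly with a low value. They report only what shows in the picture. A call takes as long as a camera call. They do not tell look-alikes from the thing itself.
- boxes_of(thing, camera): "extent" ([left, top, right, bottom] in pixels, round what is visible of it).
- masks_of(thing, camera): "mask" (420x560 bool, what is visible of it) and "extent" ([left, top, right, bottom] in pixels, round what is visible of it).
The state is a dict: "t": time; "q": joint angles; "qd": joint speeds; "joint_efforts": joint torques, N m; "eef_pos": TCP position; "ee_rot": TCP orientation; "force": force on the tool from outside, world axes, zero at the start; "moment": the same for the moment, N m; "width": finger opening in m.
Only numpy, scipy, OpenCV 4.12 (cv2) and the standard library are available. Lean on these libraries where they do the work, as an engineer would, in place of code of your own. Each camera call takes 0.05 s, during which the arm holds its last target.

## Task

The empty wooden dispenser lane is to be refilled by a colleague from its far end. Lift the loose plywood panel out of the slot at that end and lean it, standing on its bottom edge on the table, at a slant against a side of the low crate of cheese rounds, and let go of it; then pull the lane's spring-return pusher by its upright grip towards the open near part of the lane until its pointer is level with the steel clip on the lane's wall, and finish holding it there without letting go. Leave everything else on the table where it is.

Things in the scene. Friction and masses are not known exactly. Their poses are not given: they have to be found in the camera images.
- lane: Pine dispenser lane, fixed: open-topped trough 264 mm long (its x -141 to +123 mm), 100 mm wide outside, walls 8 mm thick, tops 52 mm above the table. Origin on the table, on the trough's middle line. x runs along the trough away from the robot to the end with the panel slot; z up. It stands left or right of the robot's x axis, the crate on the other side.
- slot (a point): Middle of the floor of the panel slot, at lane x = +100 mm, 12 mm above the table. The slot is 18 mm wide along the lane's x and 140 mm long along its y, open at the top, between pine posts (38 mm by 152 mm over all) whose tops are 72 mm above the table.
- panel: Loose plain plywood panel, 12 mm thick (its x), 130 mm wide (its y), 160 mm tall (its z), about 0.11 to 0.22 kg, with a blank paper label on one face. At the start it stands upright in the slot, its top edge 172 mm above the table. Origin at the centre of its bottom edge; z points up the panel.
- crate: Low open pine crate filled with cheese rounds, fixed to the table, 150 mm deep (x) and 180 mm wide (y), walls 8 mm thick, rim 80 mm above the table; the rounds stay below the rim. Origin on the table at the middle of the foot of its near (robot-side) face; x points into the crate away from the robot, so the near face is the plane x = 0; z up.
- travel (a joint): Travel of the spring-return pusher in m: 0 when home at the far end, growing as it is pulled along the lane's -x (towards the robot), end stop at 0.15. A spring pulls it home with 4 N at 0 plus 50 N per m of travel (about 7 to 9.5 N at the mark); it snaps home if let go.
- pusher: The pusher that slides in the trough, moved by joint travel: steel plate 12 mm thick, 78 mm wide, 50 mm tall with the black grip fin on top and the pointer at its +y side. Origin 14 mm above the table under the middle of the plate; axes parallel to the lane's.
- pusher_grip (a point): Middle of the pusher's black upright grip, a fin 16 mm thick along the lane's x, 44 mm wide along the lane's y, standing on the steel pusher plate; this point is 99 mm above the table, 12 mm below the fin's top (111 mm); the fin stands free from 64 mm above the table up. At home it is at lane x = +50 mm, y = 0. It moves with the pusher.
- pointer (a point): Centre of the pusher's pointer, a small dark steel tab 4 mm wide along the lane's x that reaches sideways from the pusher plate over the top of the lane's +y wall, 56 mm above the table; same lane x as the grip.
- clip: The mark: a small upright dark steel clip fixed on the outside of the lane's +y wall, 6 mm wide along the lane, 24 mm out from the wall, top 58 mm above the table, axes parallel to the lane's. Origin at the middle of its underside edge at the wall; the pointer is level with it when both have the same lane x, 60 to 105 mm of travel from home.
- jar: Bystander: amber jar with brass lid, 54 mm diameter, 75 mm tall, origin under its centre.
- round_big: Bystander: cheese round, 72 mm diameter, 45 mm tall, origin under its centre.
- round_small: Bystander: paper-wrapped cheese round, 56 mm diameter, 35 mm tall, origin under its centre.
- spatula: Bystander: spatula lying flat, 200 mm long.
- label_roll: Bystander: roll of blank labels standing on its flat side, 64 mm diameter, 40 mm tall, origin under its centre.
- ramekin: Bystander: white bowl, 76 mm diameter, 45 mm tall, origin under its centre.
Not all that is in view belongs to the job. What is meant by the panel is not red, and is the smaller of those in its own colour.

How it is judged:
On the way, in this order (a step that is already met when the one before it is completed fails the run):
1. the panel stands on the table, leaning against the crate, and has been let go (angle between panel's own z axis and vertical between 0.1 and 0.75 rad and height (world z) of panel below 0.009 m and contact force between panel and crate above 0.03 N and contact force between panel and the arm below 0.05 N and contact force between panel and the fingers below 0.05 N and linear speed of panel below 0.02 m/s), for 0.3 s.
2. the pusher is held by the fingers with its pointer level with the clip (x of pointer in the frame of clip between -0.006 and 0.006 m and contact force between the fingers and pusher above 2 N and contact force between lane and panel below 0.05 N), for 0.5 s.
At the end, for the whole second after the job is handed in: Panel stands on its bottom edge on the table (under 9 mm), slanting 6 to 43 degrees from upright against the crate, at rest, untouched by the robot and the lane. Pusher still, pointer within 6 mm of the clip along the lane, fingers bearing on the pusher with over 2 N (all of step 1 and all of step 2 and velocity of joint travel between -0.01 and 0.01 m/s); the arm keeps its last pose, push and grip.
It fails at once if a bystander is moved more than 30 mm (distance of any of jar, round_big, round_small, spatula, label_roll, ramekin from where it was at the start of the episode above 0.03 m).
It also fails if it takes over 61 s, if anything falls off the work surface, if the arm or the gripper's body presses on something with over 40 N, if the wrist force passes 120 N, or if a joint passes its speed limit or range.

## Working session

There is one attempt and no reset: what is moved stays moved. The work goes in short steps, Python scripts to look and compute and a tool call to move; the robot and the scene stay as the last step left them, time stands still between calls to the robot, and variables do not carry over. Pictures are saved under pics/ and viewed, and the job is handed in when it is done.

Besides the shell and the picture viewer there is one more tool, called after "Call:" as name(argument=value, ...), one argument or row to a line, values as JSON. step_arm: Moves the arm, as the interface text tells. Its arguments: {"type":"object","properties":{"deltas":{"type":"array"},"squeeze":{"type":"number"}},"required":["deltas"]}

```bash
mkdir -p pics; ls
cat > h.py <<'E'
from station import *
import numpy as np, cv2
from scipy.spatial.transform import Rotation as Rn
def save(name,img): cv2.imwrite('pics/'+name,img[:,:,::-1])
def world(f):
    H,W=f['range_z'].shape
    K=np.array([[f['fx'],0,f['cx']],[0,f['fy'],f['cy']],[0,0,1]],float)
    u,v=np.meshgrid(np.arange(W),np.arange(H))
    xd=(u-f['cx'])/f['fx'];yd=(v-f['cy'])/f['fy']
    x,y=xd.copy(),yd.copy()
    for _ in range(20):
        s=1+f['k1']*(x*x+y*y);x=xd/s;y=yd/s
    z=f['range_z'];P=np.stack([x*z,y*z,z,np.ones_like(z)],-1)
    P=P@np.linalg.inv(np.array(f['view'])).T
    P=P[...,:3];P[z<=0]=np.nan
    return P
E
python3 - <<'E'
from h import *
print(get_state())
for c in('side','top'):
    f=grab_frame(c);save(c+'0.png',f['pixels']);np.savez(c+'0.npz',**f)
    print(c,f['fx'],f['k1'],np.round(np.linalg.inv(f['view']),3).tolist())
    for t in['lane','panel','crate','pusher','clip','jar','round_big','round_small','spatula','label_roll','ramekin']:
        print(t,[(round(b['conf'],2),np.round(b['extent']).tolist()) for b in boxes_of(t,c)])
E
```

```text
pics
{'t': 0.0, 'q': array([-9.09926479e-01,  3.59372183e-01,  1.10761686e-02, -3.36553079e-04,
       -1.22408236e+00, -2.88063380e-01]), 'qd': array([-0.00076429, -0.00156884, -0.00015214,  0.00037758, -0.00178681,
       -0.00103073]), 'joint_efforts': array([-6.37036428e-04, -5.82716954e+01,  2.93052721e+01,  6.99712291e+00,
        6.82882121e-03, -1.67053158e-04]), 'eef_pos': array([ 0.24564653, -0.62823573,  0.24264215]), 'ee_rot': array([0.09070871, 1.56918295, 2.03419689]), 'force': array([-0.67093675, -0.38950097,  0.14062801]), 'moment': array([ 0.00147436, -0.00734208,  0.01393167]), 'width': 0.08746876741156492}
side 395.63357727408345 -0.031219676231581513 [[-0.817, -0.312, 0.484, -0.07], [-0.576, 0.441, -0.688, 0.832], [0.001, -0.841, -0.541, 0.743], [0.0, 0.0, 0.0, 1.0]]
lane [(0.57, [191.0, 209.0, 269.0, 286.0]), (0.47, [295.0, 212.0, 311.0, 245.0])]
panel [(0.71, [267.0, 241.0, 348.0, 339.0]), (0.67, [193.0, 185.0, 232.0, 233.0]), (0.66, [133.0, 210.0, 163.0, 284.0]), (0.62, [209.0, 212.0, 236.0, 246.0])]
crate [(0.66, [267.0, 156.0, 331.0, 198.0]), (0.62, [210.0, 2
[... 705 characters left out ...]
251.0]), (0.61, [182.0, 162.0, 217.0, 177.0]), (0.46, [258.0, 223.0, 280.0, 243.0])]
panel [(0.9, [89.0, 101.0, 156.0, 152.0]), (0.68, [128.0, 275.0, 172.0, 362.0]), (0.22, [88.0, 229.0, 112.0, 247.0])]
crate [(0.76, [335.0, 122.0, 416.0, 199.0])]
pusher [(0.56, [182.0, 158.0, 223.0, 177.0])]
clip []
jar [(0.56, [259.0, 222.0, 280.0, 245.0])]
round_big [(0.61, [256.0, 109.0, 286.0, 140.0]), (0.43, [171.0, 130.0, 233.0, 157.0]), (0.22, [432.0, 152.0, 457.0, 230.0])]
round_small [(0.84, [86.0, 230.0, 114.0, 248.0])]
spatula [(0.73, [432.0, 151.0, 459.0, 230.0])]
label_roll [(0.98, [388.0, 266.0, 412.0, 290.0]), (0.21, [168.0, 144.0, 242.0, 246.0])]
ramekin [(0.96, [84.0, 172.0, 110.0, 203.0])]
```

View pics/side0.png

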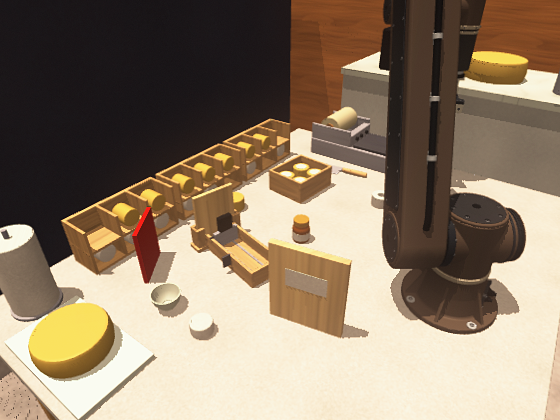

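View pics/top0.png

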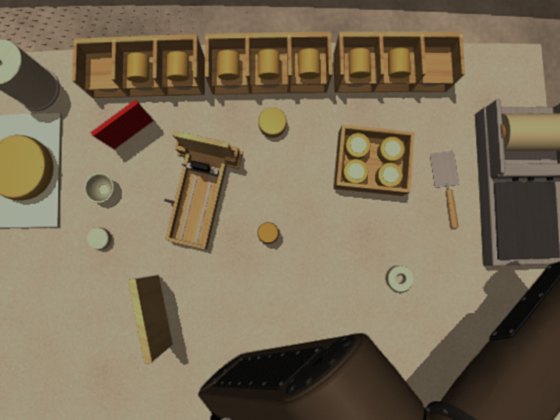

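Run:
```python
import numpy as np,cv2
from h import world
T=np.load('top0.npz');S=np.load('side0.npz')
a=cv2.resize(T['pixels'][100:270,70:290],None,fx=3.4,fy=3.4,interpolation=cv2.INTER_CUBIC)
cv2.imwrite('pics/c_top.png',a[:,:,::-1])
b=cv2.resize(S['pixels'][160:350,120:360],None,fx=3.2,fy=3,interpolation=cv2.INTER_CUBIC)
cv2.imwrite('pics/c_side.png',b[:,:,::-1])
PT=world(T);PS=world(S)
np.save('PT.npy',PT);np.save('PS.npy',PS)
def rect(P,m,n):
    Q=P[m];Q=Q[~np.isnan(Q[:,0])]
    r=cv2.minAreaRect(Q[:,:2].astype(np.float32)*1000)
    print(n,len(Q),np.round(r[0]),np.round(r[1]),round(r[2],1),'z med',np.round(np.median(Q[:,2]),3))
def reg(P,x0,y0,x1,y1,zl,zh):
    m=np.zeros(P.shape[:2],bool);m[y0:y1,x0:x1]=1
    return m&(P[...,2]>zl)&(P[...,2]<zh)
rect(PT,reg(PT,160,120,250,260,.162,.185),'panel top')
rect(PT,reg(PT,160,120,250,260,.043,.058),'lane top band')
rect(PT,reg(PT,160,120,250,260,.105,.12),'grip top')
rect(PT,reg(PT,160,120,250,260,.065,.08),'posts')
rect(PT,reg(PT,325,115,425,205,.073,.09),'crate rim')
rect(PT,reg(PT,120,270,180,370,.1,.4),'big panel'); print(np.nanmax(PT[270:370,120:180,2]))
rect(PT,reg(PT,85,95,160,155,.1,.4),'red');print(np.nanmax(PT[95:155,85:160,2]))
for n,b in dict(round=(250,105,290,145),jar=(255,218,284,248),roll=(384,262,416,294),ramekin=(82,170,114,206),rs=(84,226,116,252),spat=(428,148,462,232)).items(): rect(PT,reg(PT,*b,.005,.3),n)
print('table z',np.nanmedian(PT[250:270,200:250,2]),np.nanmedian(PS[300:320,230:260,2]))
for p in [(166,201),(171,203),(175,203),(189,166),(214,172)]: print(p,np.round(PT[p[1],p[0]],3))
```

```text
panel top 338 [653. 154.] [129.  13.] 75.7 z med 0.172
lane top band 902 [544. 180.] [147. 260.] 75.5 z med 0.052
grip top 184 [623. 159.] [127.  57.] 79.0 z med 0.111
posts 244 [628. 157.] [153.  71.] 83.3 z med 0.072
crate rim 955 [ 619. -258.] [181. 152.] 82.9 z med 0.08
big panel 1849 [255. 277.] [181.  20.] 10.5 z med 0.197
0.22974889372768925
red 816 [711. 356.] [ 17. 130.] 35.7 z med 0.146
0.16639338103077983
round 735 [725.  -2.] [101. 103.] 89.0 z med 0.044
jar 400 [453.   4.] [58. 76.] 67.8 z med 0.074
roll 522 [ 324. -323.] [81. 77.] 2.4 z med 0.039
ramekin 693 [569. 440.] [97. 89.] 86.1 z med 0.025
rs 433 [440. 440.] [82. 54.] 89.0 z med 0.034
spat 560 [ 548. -450.] [ 86. 218.] 87.7 z med 0.011
table z 5.165635800885582e-05 -4.677959063215109e-05
(166, 201) [0.525 0.255 0.058]
(171, 203) [ 0.526  0.255 -0.002]
(175, 203) [0.52  0.234 0.052]
(189, 166) [0.61  0.197 0.065]
(214, 172) [0.594 0.136 0.062]
```

View pics/c_top.png

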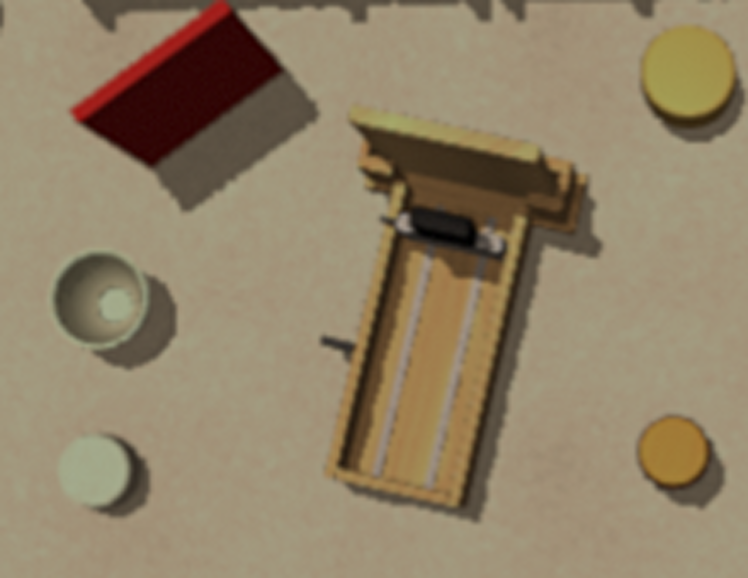

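View pics/c_side.png

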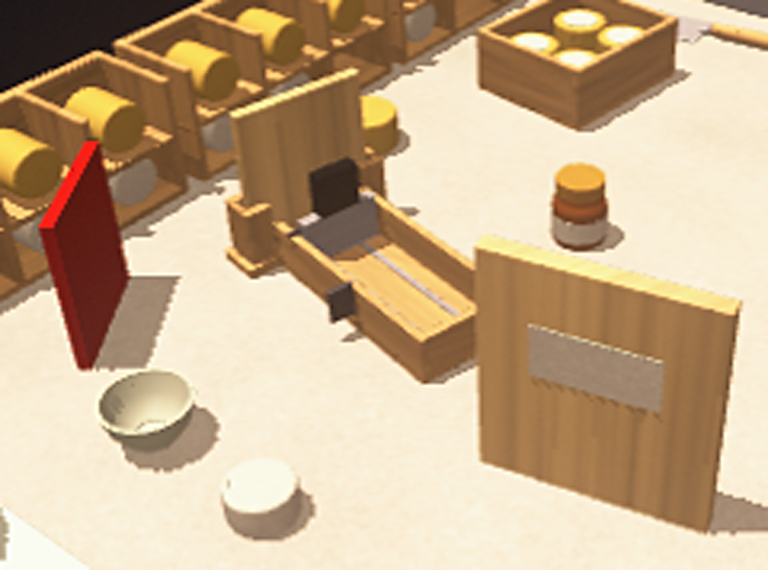

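```bash
cat >> h.py <<'E'
def plan(pos,yawdeg):
    """delta in tool axes (cm) and roll (deg) to put TCP at pos with jaw axis along world yaw (mod 180)"""
    s=get_state();R=Rn.from_euler('xyz',s['ee_rot']).as_matrix()
    d=R.T@(np.array(pos)-s['eef_pos'])*100
    print('axes x',R[:,0].round(3),'y',R[:,1].round(3),'z',R[:,2].round(3))
    jy=np.degrees(np.arctan2(R[1,2],R[0,2]))
    # tool x down: positive roll lowers world yaw
    r=-(yawdeg-jy); r=(r+90)%180-90
    print('pos',s['eef_pos'].round(4),'jawyaw',jy.round(2),'q',s['q'].round(2),'F',s['force'].round(1),'w',round(s['width'],4),'t',s['t'])
    print('delta cm',d.round(2),'roll',round(r,2),'or',round(r-180*np.sign(r),2))
    return d,r
E
python3 - <<'E'
from h import *
plan([.653,.154,.25],-14.3)
E
```

```text
axes x [-0.  0. -1.] y [-0.931 -0.364  0.   ] z [-0.364  0.931  0.   ]
pos [ 0.2458 -0.6286  0.2436] jawyaw 111.36 q [-0.91  0.36  0.01 -0.   -1.22 -0.29] F [ 0.7  0.7 -0.1] w 0.0874 t 1.2
delta cm [ -0.64 -66.43  58.06] roll -54.34 or 125.66
```

Call:
step_arm(
  deltas=[
    [-0.2, -2.5, 2.2, -2.3, 0],
    [-0.4, -5.2, 4.5, -4.6, 0],
    [-0.6, -7.9, 6.9, -6.9, 0],
    [-0.6, -10.6, 9.3, -9.2, 0],
    [-0.6, -13.3, 11.6, -11.5, 0],
    [-0.6, -16, 14, -13.8, 0],
    [-0.6, -18.7, 16.3, -16.1, 0],
    [-0.6, -21.4, 18.7, -18.4, 0],
    [-0.6, -24.1, 21.1, -20.7, 0],
    [-0.6, -26.8, 23.4, -23, 0],
  ],
)

```text
t: 2.03
eef_pos: [0.4106, -0.3114, 0.2499]
ee_rot: [-2.632, 1.57, -0.285]
force: [1.1, 0.2, 1.2]
width: 0.0874
```

Run:
```python
from h import *
plan([.653,.154,.25],-14.3)
```

```text
axes x [ 0.001 -0.    -1.   ] y [-0.714 -0.701 -0.   ] z [-0.701  0.714 -0.001]
pos [ 0.4106 -0.3114  0.2499] jawyaw 134.47 q [-0.27  0.09 -0.33  0.   -1.15 -0.53] F [1.1 0.2 1.2] w 0.0874 t 2.0333
delta cm [  0.   -49.9   16.23] roll -31.23 or 148.77
```

Call:
step_arm(
  deltas=[
    [0, -3.8, 1.2, -2.4, 0],
    [0, -7.6, 2.4, -4.8, 0],
    [0, -11.4, 3.7, -7.2, 0],
    [0, -15.2, 4.9, -9.6, 0],
    [0, -19, 6.2, -12, 0],
    [0, -22.8, 7.4, -14.4, 0],
    [0, -26.6, 8.6, -16.8, 0],
    [0, -30.4, 9.9, -19.2, 0],
    [0, -34.2, 11.1, -21.6, 0],
    [0, -38, 12.3, -24, 0],
  ],
)

```text
t: 2.87
eef_pos: [0.5965, 0.0426, 0.2499]
ee_rot: [-2.464, 1.57, 0.303]
force: [1.6, -0.9, -0.3]
width: 0.0875
```

Run:
```python
from h import *
plan([.653,.154,.25],-14.3)
```

```text
axes x [ 0.001  0.    -1.   ] y [-0.367 -0.93  -0.   ] z [-0.93   0.367 -0.001]
pos [0.5965 0.0426 0.2499] jawyaw 158.5 q [ 0.4   0.23 -0.16  0.   -1.19 -0.77] F [ 1.6 -0.9 -0.3] w 0.0875 t 2.8667
delta cm [ -0.   -12.44  -1.18] roll -7.2 or 172.8
```

Call:
step_arm(
  deltas=[
    [0, -3.5, -0.3, -2, 0],
    [0, -7, -0.7, -4, 0],
    [0, -10, -1, -6, 0],
    [0, -12, -1.2, -7.2, 0],
    [0, -12.4, -1.2, -7.2, 0],
    [0, -12.4, -1.2, -7.2, 0],
    [0, -12.4, -1.2, -7.2, 0],
    [0, -12.4, -1.2, -7.2, 0],
    [0, -12.4, -1.2, -7.2, 0],
    [0, -12.4, -1.2, -7.2, 0],
  ],
)

```text
t: 3.7
eef_pos: [0.6526, 0.1504, 0.2501]
ee_rot: [-2.447, 1.57, 0.442]
force: [-0.2, -1.1, -1.3]
width: 0.0876
```

Run:
```python
from h import *
plan([.653,.154,.148],-14.3)
for c in ('side','top'):
    f=grab_frame(c); p=f['pixels']
    cr=p[120:300,130:330] if c=='side' else p[60:240,110:310]
    save(c+'1.png',cv2.resize(cr,None,fx=3,fy=3))
```

```text
axes x [ 0.001  0.    -1.   ] y [-0.25  -0.968 -0.   ] z [-0.968  0.25  -0.   ]
pos [0.6526 0.1504 0.2501] jawyaw 165.5 q [ 0.52  0.35  0.01  0.   -1.23 -0.77] F [-0.2 -1.1 -1.3] w 0.0876 t 3.7
delta cm [10.21 -0.35  0.05] roll -0.2 or 179.8
```

View pics/side1.png

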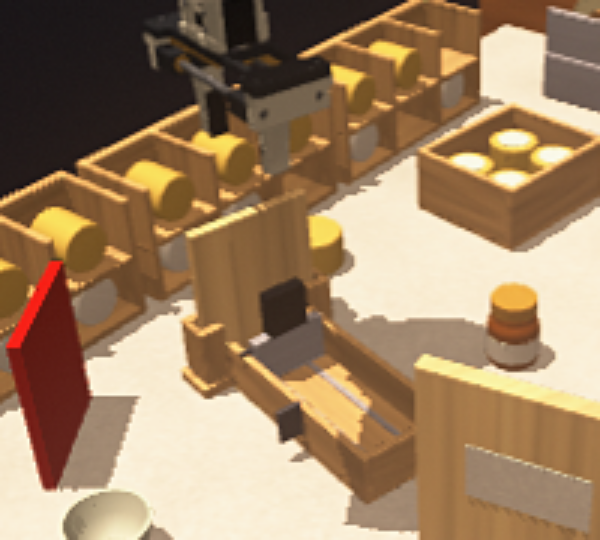

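The gripper is straddling the slot panel (about px (250,250) in the crop). I'll go down and grip.

Call:
step_arm(
  deltas=[
    [3, -0.3, 0, 0, 0],
    [6, -0.3, 0, 0, 0],
    [9, -0.3, 0, 0, 0],
    [10.2, -0.3, 0, 0, 0],
    [10.2, -0.3, 0, 0, 0],
    [10.2, -0.3, 0, 0, 1],
    [10.2, -0.3, 0, 0, 1],
    [10.2, -0.3, 0, 0, 1],
    [10.2, -0.3, 0, 0, 1],
    [10.2, -0.3, 0, 0, 1],
  ],
  squeeze=25,
)

```text
t: 4.63
eef_pos: [0.654, 0.1545, 0.1489]
ee_rot: [-2.408, 1.569, 0.481]
force: [0.4, -0.0, 0.2]
width: 0.0599
```

Call:
step_arm(
  deltas=[
    [0, 0, 0, 0, 1],
    [0, 0, 0, 0, 1],
    [0, 0, 0, 0, 1],
    [-1, 0, 0, 0, 1],
    [-2.5, 0, 0, 0, 1],
    [-4.5, 0, 0, 0, 1],
    [-7, 0, 0, 0, 1],
    [-9, 0, 0, 0, 1],
    [-11, 0, 0, 0, 1],
    [-12, 0, 0, 0, 1],
  ],
)

```text
t: 5.47
eef_pos: [0.6544, 0.1544, 0.2715]
ee_rot: [-2.596, 1.567, 0.294]
force: [0.9, 1.0, 0.3]
width: 0.0006
```

Run:
```python
from h import *
# recompute crate from stored cloud
PT=np.load('PT.npy')
m=np.zeros(PT.shape[:2],bool);m[115:205,325:425]=1
m&=(PT[...,2]>.074)&(PT[...,2]<.086)
Q=PT[m][:,:2].astype(np.float32)
for z in (1,):
    r=cv2.minAreaRect(Q);print(r,cv2.boxPoints(r).round(4).tolist())
PS=np.load('PS.npy')
m=np.zeros(PS.shape[:2],bool);m[150:205,262:336]=1
m&=(PS[...,2]>.074)&(PS[...,2]<.086)
r=cv2.minAreaRect(PS[m][:,:2].astype(np.float32));print(r)
print(r,cv2.boxPoints(r).round(4).tolist())
for c in ('side','top'):
    f=grab_frame(c); p=f['pixels'];np.savez(c+'2.npz',**f)
    save(c+'2.png',p)
plan([.5,-.2,.27],-7.1)
```

```text
((0.6187179684638977, -0.25844186544418335), (0.1809624284505844, 0.15231522917747498), 82.8572769165039) [[0.5318999886512756, -0.33880001306533813], [0.6830000281333923, -0.357699990272522], [0.7055000066757202, -0.17810000479221344], [0.5544000267982483, -0.15919999778270721]]
((0.6875630617141724, -0.2654428482055664), (0.18665504455566406, 0.29479965567588806), 82.51380157470703)
((0.6875630617141724, -0.2654428482055664), (0.18665504455566406, 0.29479965567588806), 82.51380157470703) [[0.5292999744415283, -0.33880001306533813], [0.8215000033378601, -0.37720000743865967], [0.8458999991416931, -0.19210000336170197], [0.553600013256073, -0.15369999408721924]]
axes x [ 0.004  0.002 -1.   ] y [-0.249 -0.968 -0.003] z [-0.968  0.249 -0.003]
pos [0.6544 0.1546 0.2703] jawyaw 165.57 q [ 0.52  0.34  0.04  0.   -1.27 -0.77] F [ 0.5 -0.8 -0.1] w 0.0002 t 5.5667
delta cm [-0.09 38.19  6.12] roll -7.33 or 172.67
```

View pics/side2.png

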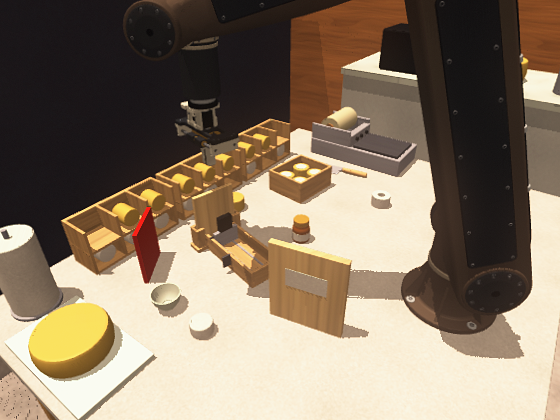

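View pics/top2.png

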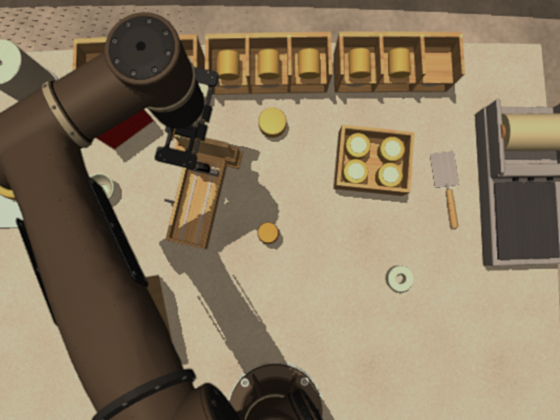

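The fingers close slowly, about 6–8 mm per row, so I lifted too soon. The panel is still in its slot. I'll reopen, go down again and wait longer.

Call:
step_arm(
  deltas=[
    [0, 0, 0, 0, 0],
    [0, 0, 0, 0, 0],
    [0, 0, 0, 0, 0],
    [0, 0, 0, 0, 0],
    [0, 0, 0, 0, 0],
    [0, 0, 0, 0, 0],
    [0, 0, 0, 0, 0],
    [0, 0, 0, 0, 0],
    [0, 0, 0, 0, 0],
    [0, 0, 0, 0, 0],
  ],
)

```text
t: 6.4
eef_pos: [0.6535, 0.1543, 0.2676]
ee_rot: [-1.922, 1.571, 0.968]
force: [-0.4, -0.4, 0.1]
width: 0.0613
```

Run:
```python
from h import *
plan([.6535,.154,.148],-14.3)
```

```text
axes x [ 0.  0. -1.] y [-0.249 -0.968 -0.   ] z [-0.968  0.249 -0.   ]
pos [0.6535 0.1543 0.2676] jawyaw 165.56 q [ 0.52  0.34  0.04 -0.   -1.27 -0.77] F [-0.4 -0.4  0.1] w 0.0613 t 6.4
delta cm [11.96  0.03 -0.  ] roll -0.14 or 179.86
```

Call:
step_arm(
  deltas=[
    [3, 0, 0, 0, 0.4],
    [6, 0, 0, 0, 0.4],
    [9, 0, 0, 0, 0.4],
    [11, 0, 0, 0, 0.4],
    [12, 0, 0, 0, 0.5],
    [12, 0, 0, 0, 1],
    [12, 0, 0, 0, 1],
    [12, 0, 0, 0, 1],
    [12, 0, 0, 0, 1],
    [12, 0, 0, 0, 1],
  ],
)

```text
t: 7.23
eef_pos: [0.6542, 0.1546, 0.1492]
ee_rot: [-2.431, 1.568, 0.459]
force: [1.1, -0.2, 0.5]
width: 0.018
```

Call:
step_arm(
  deltas=[
    [0, 0, 0, 0, 1],
    [0, 0, 0, 0, 1],
    [0, 0, 0, 0, 1],
    [0, 0, 0, 0, 1],
    [0, 0, 0, 0, 1],
    [0, 0, 0, 0, 1],
    [0, 0, 0, 0, 1],
    [0, 0, 0, 0, 1],
    [0, 0, 0, 0, 1],
    [0, 0, 0, 0, 1],
  ],
)

```text
t: 8.07
eef_pos: [0.6535, 0.1546, 0.1487]
ee_rot: [-2.298, 1.57, 0.592]
force: [-2.1, 1.2, 6.8]
width: 0.0118
```

Call:
step_arm(
  deltas=[
    [-1, 0, 0, 0, 1],
    [-2.5, 0, 0, 0, 1],
    [-4.5, 0, 0, 0, 1],
    [-7, 0, 0, 0, 1],
    [-9.5, 0, 0, 0, 1],
    [-11.5, 0, 0, 0, 1],
    [-13, 0, 0, 0, 1],
    [-13, 0, 0, 0, 1],
    [-13, 0, 0, 0, 1],
    [-13, 0, 0, 0, 1],
  ],
)

```text
t: 8.9
eef_pos: [0.6529, 0.1541, 0.2765]
ee_rot: [0.346, 1.569, -3.047]
force: [0.3, -1.6, -2.2]
width: 0.0118
```

Run:
```python
from h import *
yaw=np.radians(-7.14)
cx=np.array([np.cos(yaw),np.sin(yaw)]);cy=np.array([-cx[1],cx[0]])
nf=np.array([.6187,-.2584])-.075*cx
print('near face mid',nf)
t=nf-cx*(.025+.006)   # panel mid-plane with 25mm gap
print('target',t)
plan([*t,.28],-7.14)
for c in ('side','top'):
    f=grab_frame(c); p=f['pixels'];np.savez(c+'3.npz',**f)
    save(c+'3.png',p)
```

```text
near face mid [ 0.54428159 -0.24907793]
target [ 0.51352199 -0.24522481]
axes x [-0.002 -0.    -1.   ] y [-0.25  -0.968  0.001] z [-0.968  0.25   0.001]
pos [0.6529 0.1541 0.2765] jawyaw 165.54 q [ 0.52  0.34  0.05 -0.   -1.29 -0.77] F [ 0.3 -1.6 -2.2] w 0.0118 t 8.9
delta cm [-0.32 42.15  3.53] roll -7.32 or 172.68
```

View pics/side3.png

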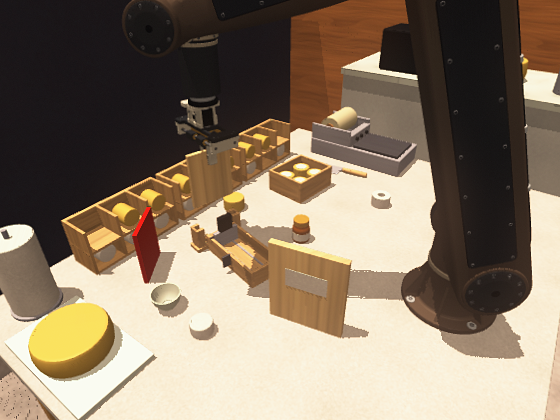

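Call:
step_arm(
  deltas=[
    [-0.3, 1.5, 0.1, -0.5, 1],
    [-0.3, 4.5, 0.4, -1, 1],
    [-0.3, 8, 0.7, -1.7, 1],
    [-0.3, 11.5, 1, -2.4, 1],
    [-0.3, 15, 1.3, -3, 1],
    [-0.3, 18.5, 1.6, -3.7, 1],
    [-0.3, 22, 1.8, -4.4, 1],
    [-0.3, 25.5, 2.1, -5, 1],
    [-0.3, 29, 2.4, -5.7, 1],
    [-0.3, 32.5, 2.7, -6.4, 1],
  ],
)

```text
t: 9.83
eef_pos: [0.5448, -0.1554, 0.28]
ee_rot: [0.137, 1.57, 3.139]
force: [0.4, -0.9, -1.0]
width: 0.0117
```

Call:
step_arm(
  deltas=[
    [0, 3.5, 0.3, -0.3, 1],
    [0, 6.5, 0.5, -0.7, 1],
    [0, 8.5, 0.7, -0.9, 1],
    [0, 9.6, 0.8, -0.9, 1],
    [0, 9.6, 0.8, -0.9, 1],
    [0, 9.6, 0.8, -0.9, 1],
    [0, 9.6, 0.8, -0.9, 1],
    [0, 9.6, 0.8, -0.9, 1],
    [0, 9.6, 0.8, -0.9, 1],
    [0, 9.6, 0.8, -0.9, 1],
  ],
)

```text
t: 10.67
eef_pos: [0.5253, -0.2469, 0.2806]
ee_rot: [-2.273, 1.571, 0.745]
force: [-0.0, -1.4, -1.3]
width: 0.0123
```

Run:
```python
from h import *
plan([.5135,-.2452,.137],-7.14)
for c in ('side','top'):
    f=grab_frame(c); p=f['pixels'];np.savez(c+'4.npz',**f)
    save(c+'4.png',p)
P=world(dict(np.load('side4.npz')))
m=masks_of('panel','side')
for k in m: 
    Q=P[k['mask']];Q=Q[~np.isnan(Q[:,0])];print(round(k['conf'],2),k['extent'],Q.mean(0).round(3),np.percentile(Q,[1,99],axis=0).round(3).tolist())
```

```text
axes x [ 0.  0. -1.] y [-0.123 -0.992 -0.   ] z [-0.992  0.123 -0.   ]
pos [ 0.5253 -0.2469  0.2806] jawyaw 172.93 q [-0.1   0.18 -0.15 -0.   -1.24 -0.02] F [-0.  -1.4 -1.3] w 0.0123 t 10.6667
delta cm [14.36 -0.02  1.19] roll 0.07 or -179.93
0.98 [265.9, 239.4, 350.4, 338.1] [0.249 0.286 0.125] [[0.165, 0.261, 0.001], [0.339, 0.305, 0.224]]
0.59 [132.3, 207.7, 163.6, 283.9] [0.698 0.367 0.09 ] [[0.667, 0.305, 0.001], [0.742, 0.414, 0.161]]
0.58 [310.2, 116.3, 336.8, 165.0] [ 0.523 -0.233  0.221] [[0.512, -0.309, 0.146], [0.539, -0.179, 0.305]]
```

View pics/side4.png

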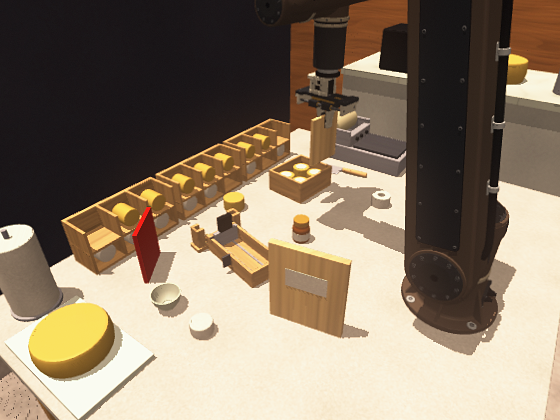

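View pics/top4.png

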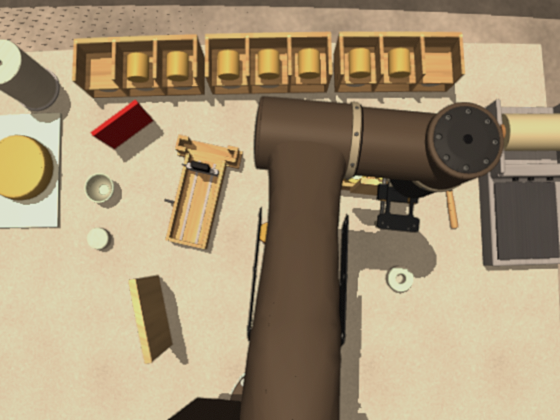

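Call:
step_arm(
  deltas=[
    [0, 0, 0.6, 0, 1],
    [0.5, 0, 1.2, 0, 1],
    [3, 0, 1.2, 0, 1],
    [6, 0, 1.2, 0, 1],
    [9, 0, 1.2, 0, 1],
    [11.5, 0, 1.2, 0, 1],
    [13, 0, 1.2, 0, 1],
    [13.8, 0, 1.2, 0, 1],
    [13.8, 0, 1.2, 0, 1],
    [13.8, 0, 1.2, 0, 1],
  ],
)

```text
t: 11.65
eef_pos: [0.5131, -0.2463, 0.143]
ee_rot: [1.953, 1.57, -1.313]
force: [-0.0, 0.3, -0.3]
width: 0.0117
```

Run:
```python
from h import *
plan([.5135,-.2452,.136],-7.14)
f=grab_frame('side');P=world(f)
for k in masks_of('panel','side'):
    Q=P[k['mask']];Q=Q[~np.isnan(Q[:,0])];print(round(k['conf'],2),k['extent'],Q.mean(0).round(3),np.percentile(Q,[1,99],axis=0).round(3).tolist())
save('side5.png',cv2.resize(f['pixels'][90:230,240:420],None,fx=4,fy=4))
```

```text
axes x [ 0. -0. -1.] y [-0.124 -0.992  0.   ] z [-0.992  0.124 -0.   ]
pos [ 0.5131 -0.2463  0.143 ] jawyaw 172.87 q [-0.1   0.27 -0.36  0.   -0.94 -0.02] F [-0.   0.3 -0.3] w 0.0117 t 11.65
delta cm [ 0.7  -0.12 -0.03] roll 0.01 or -179.99
0.98 [265.8, 236.4, 349.8, 339.7] [0.25  0.285 0.125] [[0.165, 0.259, 0.001], [0.341, 0.305, 0.224]]
0.79 [312.5, 157.3, 338.3, 200.8] [ 0.51  -0.232  0.086] [[0.498, -0.306, 0.01], [0.526, -0.178, 0.167]]
0.57 [131.4, 209.3, 161.2, 282.9] [0.698 0.367 0.092] [[0.667, 0.306, 0.005], [0.74, 0.414, 0.162]]
```

View pics/side5.png

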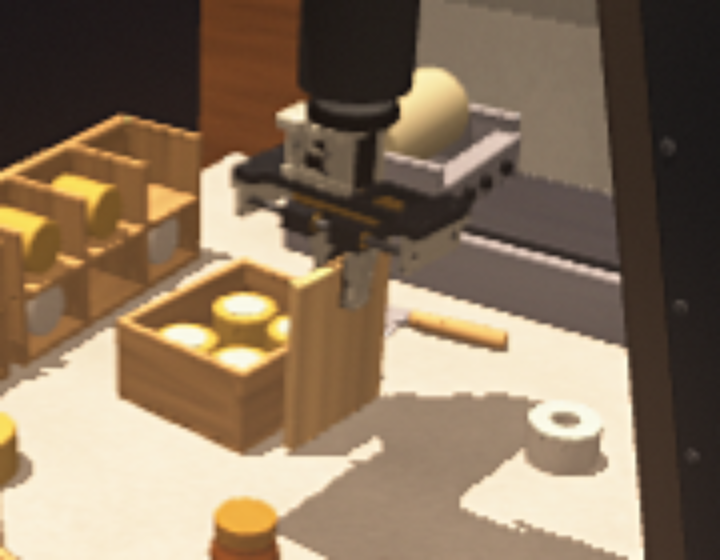

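Call:
step_arm(
  deltas=[
    [0.2, 0, 0, 0, 1],
    [0.4, 0, 0, 0, 1],
    [0.5, 0, 0, 0, 1],
    [0.6, 0, 0, 0, 1],
    [0.7, 0, 0, 0, 1],
    [0.7, 0, 0, 0, 1],
    [0.75, 0, 0, 0, 1],
    [0.75, 0, 0, 0, 1],
    [0.75, 0, 0, 0, 1],
    [0.75, 0, 0, 0, 1],
  ],
)

```text
t: 12.58
eef_pos: [0.5133, -0.2463, 0.1366]
ee_rot: [2.634, 1.57, -0.632]
force: [-2.5, 2.8, 11.5]
width: 0.0117
```

Call:
step_arm(
  deltas=[
    [0, 0, 0, 0, 0.66],
    [0, 0, 0, 0, 0.66],
    [0, 0, 0, 0, 0.66],
    [0, 0, 0, 0, 0.66],
    [0, 0, 0, 0, 0.66],
    [0, 0, 0, 0, 0.66],
    [0, 0, 0, 0, 0.66],
    [0, 0, 0, 0, 0.66],
    [0, 0, 0, 0, 0.66],
    [0, 0, 0, 0, 0.66],
  ],
)

```text
t: 13.42
eef_pos: [0.513, -0.2462, 0.1351]
ee_rot: [-0.36, 1.571, 2.657]
force: [0.1, -0.9, 0.5]
width: 0.0298
```

Run:
```python
from h import *
plan([.5135,-.2452,.136],-7.14)
f=grab_frame('side');P=world(f)
for k in masks_of('panel','side'):
    Q=P[k['mask']];Q=Q[~np.isnan(Q[:,0])];print(round(k['conf'],2),k['extent'],Q.mean(0).round(3),np.percentile(Q,[1,99],axis=0).round(3).tolist())
save('side6.png',cv2.resize(f['pixels'][90:230,240:420],None,fx=4,fy=4))
```

```text
axes x [-0.  0. -1.] y [-0.124 -0.992 -0.   ] z [-0.992  0.124  0.   ]
pos [ 0.513  -0.2462  0.1351] jawyaw 172.86 q [-0.1   0.28 -0.37 -0.   -0.92 -0.02] F [ 0.1 -0.9  0.5] w 0.0298 t 13.4167
delta cm [-0.09 -0.1  -0.03] roll -0.0 or 180.0
0.96 [309.7, 156.9, 338.2, 202.4] [ 0.511 -0.23   0.079] [[0.499, -0.308, 0.002], [0.528, -0.178, 0.161]]
0.7 [133.1, 206.3, 159.5, 282.0] [0.701 0.364 0.089] [[0.667, 0.259, -0.0], [0.828, 0.414, 0.162]]
0.66 [268.1, 239.8, 349.5, 336.7] [0.248 0.286 0.126] [[0.165, 0.263, 0.004], [0.338, 0.305, 0.224]]
```

View pics/side6.png

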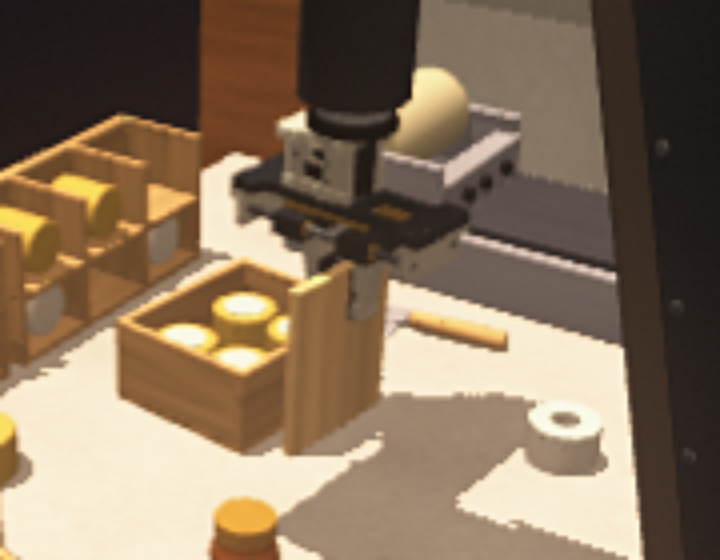

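Call:
step_arm(
  deltas=[
    [0, 0, -0.4, 0, 0.66],
    [0, 0, -0.8, 0, 0.66],
    [0, 0, -1.2, 0, 0.66],
    [0, 0, -1.6, 0, 0.66],
    [0, 0, -2.1, 0, 0.66],
    [0, 0, -2.6, 0, 0.66],
    [0, 0, -3.1, 0, 0.66],
    [0, 0, -3.6, 0, 0.66],
    [0, 0, -4.1, 0, 0.66],
    [0, 0, -4.3, 0, 0.66],
  ],
)

```text
t: 14.35
eef_pos: [0.5565, -0.2516, 0.135]
ee_rot: [1.986, 1.571, -1.28]
force: [0.1, -0.5, 0.3]
width: 0.0294
```

Run:
```python
from h import *
plan([.5135,-.2452,.136],-7.14)
f=grab_frame('side');P=world(f)
for k in masks_of('panel','side'):
    if not 300<k['extent'][0]<330: continue
    Q=P[k['mask']];Q=Q[~np.isnan(Q[:,0])];print(round(k['conf'],2),k['extent'],Q.mean(0).round(3),np.percentile(Q,[1,99],axis=0).round(3).tolist())
save('side7.png',cv2.resize(f['pixels'][90:230,240:420],None,fx=4,fy=4))
```

```text
axes x [ 0. -0. -1.] y [-0.124 -0.992  0.   ] z [-0.992  0.124 -0.   ]
pos [ 0.5565 -0.2516  0.135 ] jawyaw 172.87 q [-0.11  0.34 -0.28  0.   -0.95 -0.02] F [ 0.1 -0.5  0.3] w 0.0294 t 14.35
delta cm [-0.11 -0.1   4.35] roll 0.01 or -179.99
```

View pics/side7.png

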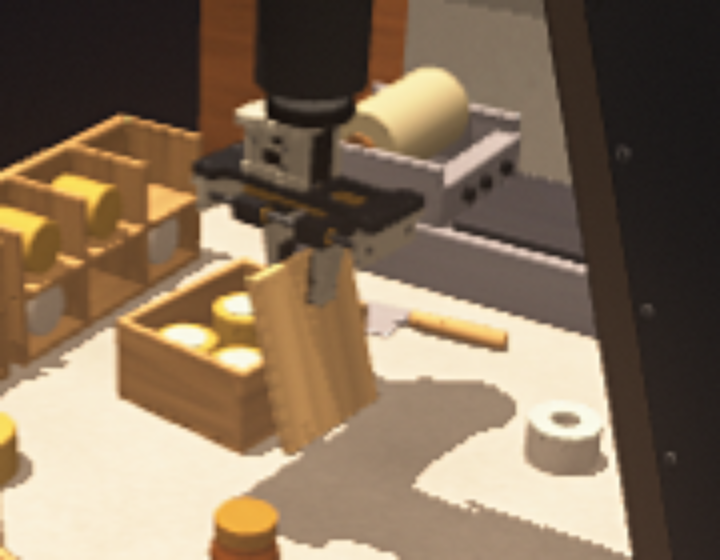

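The panel leans on the near rim, at about crop px (320,350). I'll open wide and lift straight up.

Call:
step_arm(
  deltas=[
    [0, 0, 0, 0, 0],
    [0, 0, 0, 0, 0],
    [0, 0, 0, 0, 0],
    [0, 0, 0, 0, 0],
    [0, 0, 0, 0, 0],
    [0, 0, 0, 0, 0],
    [0, 0, 0, 0, 0],
    [0, 0, 0, 0, 0],
    [-0.5, 0, 0, 0, 0],
    [-1.5, 0, 0, 0, 0],
  ],
)

```text
t: 15.28
eef_pos: [0.555, -0.2513, 0.1495]
ee_rot: [-0.097, 1.569, 2.92]
force: [0.0, -0.4, -0.5]
width: 0.086
```

Call:
step_arm(
  deltas=[
    [-1.5, 0, 0, 0, 0],
    [-3, 0, 0, 0, 0],
    [-5, 0, 0, 0, 0],
    [-7, 0, 0, 0, 0],
    [-9, 0, 0, 0, 0],
    [-11, 0, 0, 0, 0],
    [-12, 0, 0, 0, 0],
    [-12, 0, 0, 0, 0],
    [-12, 0, 0, 0, 0],
    [-12, 0, 0, 0, 0],
  ],
)

```text
t: 16.12
eef_pos: [0.5552, -0.2513, 0.2691]
ee_rot: [-0.344, 1.569, 2.673]
force: [-1.5, -0.0, -0.9]
width: 0.0879
```

Run:
```python
from h import *
f=grab_frame('side');P=world(f)
for k in masks_of('panel','side'):
    if not 295<k['extent'][0]<330: continue
    mk=cv2.erode(k['mask'].astype(np.uint8),np.ones((3,3)))>0
    Q=P[mk];Q=Q[~np.isnan(Q[:,0])];print(round(k['conf'],2),k['extent'],Q.mean(0).round(3),np.percentile(Q,[1,99],axis=0).round(3).tolist())
    import itertools
    # fit plane by svd w/ trimming
    for _ in range(5):
        c=Q.mean(0);n=np.linalg.svd(Q-c,full_matrices=False)[2][2];r=abs((Q-c)@n);Q=Q[r<max(.003,1.5*np.median(r))]
    print('plane n',n.round(3),'tilt deg',np.degrees(np.arcsin(abs(n[2]))).round(1),len(Q))
save('side8.png',cv2.resize(f['pixels'][90:230,240:420],None,fx=4,fy=4))
lane_o=np.array([.5545,.1785])
plan([.604,.167,.25],-14.3)
```

```text
axes x [-0.002  0.001 -1.   ] y [-0.124 -0.992 -0.   ] z [-0.992  0.124  0.002]
pos [ 0.5552 -0.2514  0.2688] jawyaw 172.85 q [-0.11  0.24 -0.1  -0.   -1.24 -0.02] F [-0.4  0.5 -0.3] w 0.0877 t 16.2167
delta cm [  1.89 -42.12   0.36] roll 7.15 or -172.85
```

View pics/side8.png

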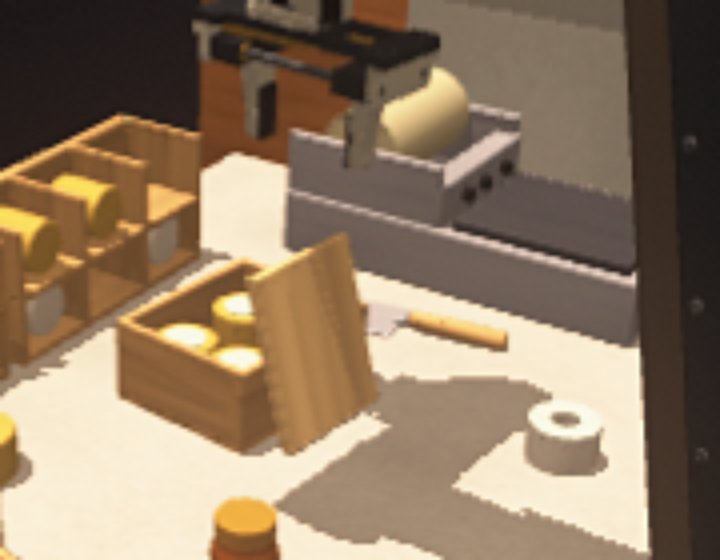

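Run:
```python
from h import *
f=dict(np.load('top4.npz'));P=world(f)
def pts(x0,y0,x1,y1,zl,zh):
    Q=P[y0:y1,x0:x1].reshape(-1,3);return Q[(Q[:,2]>zl)&(Q[:,2]<zh)]
Q=pts(178,150,225,182,.105,.118);r=cv2.minAreaRect(Q[:,:2].astype(np.float32)*1000);print('fin top',len(Q),r)
g=np.array(r[0])/1000
Q=pts(160,178,235,255,.046,.056);r=cv2.minAreaRect(Q[:,:2].astype(np.float32)*1000);print('lane band',len(Q),r)
a=np.radians(-14.4);lx=np.array([np.cos(a),np.sin(a)]);ly=np.array([-lx[1],lx[0]])
Q=pts(155,185,178,220,.048,.064);L=np.c_[(Q[:,:2]-g)@lx,(Q[:,:2]-g)@ly,Q[:,2]]
s=L[:,1]>.052;print('clip rel grip',L[s].round(4).tolist())
save('lane4.png',cv2.resize(f['pixels'][125:255,150:260],None,fx=5,fy=4.6,interpolation=cv2.INTER_CUBIC))
# pointer
Q=pts(165,150,200,185,.05,.062);L=np.c_[(Q[:,:2]-g)@lx,(Q[:,:2]-g)@ly,Q[:,2]]
s=(L[:,1]>.044)&(L[:,1]<.08);print('pointer?',L[s].round(4).tolist())
# panel plane
f=grab_frame('side');P=world(f)
Q=P[158:196,310:330].reshape(-1,3);Q=Q[(Q[:,2]>.01)&(Q[:,0]<.58)]
c=Q.mean(0);n=np.linalg.svd(Q-c,full_matrices=False)[2][2];print('panel tilt',np.degrees(np.arcsin(abs(n[2]))),n.round(3),c.round(3),np.percentile(Q[:,2],[1,99]))
```

```text
fin top 127 ((604.2319946289062, 165.04052734375), (44.835845947265625, 16.24197006225586), 76.35066986083984)
lane band 576 ((507.28753662109375, 201.6614990234375), (123.18679809570312, 178.41534423828125), 77.0590591430664)
clip rel grip [[-0.0949, 0.0709, 0.0606], [-0.094, 0.0696, 0.056], [-0.0937, 0.0664, 0.0596], [-0.0928, 0.0653, 0.054], [-0.0977, 0.0732, 0.0584], [-0.0971, 0.0709, 0.058], [-0.0963, 0.0694, 0.0544], [-0.0961, 0.0657, 0.0596], [-0.0953, 0.0642, 0.0559], [-0.0948, 0.0615, 0.0571], [-0.0943, 0.0589, 0.0579], [-0.0938, 0.0561, 0.0595], [-0.0931, 0.0543, 0.057], [-0.0987, 0.069, 0.0532], [-0.0986, 0.0643, 0.0632], [-0.0979, 0.0625, 0.0607], [-0.097, 0.0615, 0.0546], [-0.0965, 0.0591, 0.0546], [-0.0962, 0.0553, 0.0606], [-0.0956, 0.0533, 0.0586], [-0.0987, 0.0593, 0.051], [-0.0985, 0.0554, 0.0574], [-0.0976, 0.054, 0.0527]]
pointer? [[0.0301, 0.0727, 0.0593], [0.0305, 0.07, 0.0605], [0.0308, 0.0672, 0.0619], [0.0359, 0.0519, 0.0545], [0.0306, 0.0634, 0.0549], [0.0309, 0.0605, 0.0568], [0.031, 0.0574, 0.0599], [0.0333, 0.0511, 0.0557], [0.0304, 0.0563, 0.051], [0.031
[... 1232 characters left out ...]
0468, 0.0542], [-0.0239, 0.0446, 0.0527], [-0.0275, 0.0488, 0.0531], [-0.0266, 0.047, 0.0501], [-0.03, 0.0481, 0.0533], [-0.0293, 0.0459, 0.0523], [-0.0323, 0.0477, 0.0524], [-0.0353, 0.0494, 0.053], [-0.0345, 0.0475, 0.0503], [-0.0342, 0.0445, 0.0531], [-0.0376, 0.0491, 0.0514], [-0.0373, 0.0461, 0.0541], [-0.0402, 0.0482, 0.0528], [-0.0396, 0.0458, 0.0525], [-0.0424, 0.0481, 0.0505], [-0.0455, 0.0494, 0.0525], [-0.0453, 0.0462, 0.0564], [-0.0446, 0.044, 0.0551], [-0.0483, 0.048, 0.0561], [-0.0476, 0.0459, 0.0546], [-0.0467, 0.0442, 0.0516], [-0.0508, 0.047, 0.0578], [-0.0496, 0.0463, 0.0504]]
panel tilt 17.32700588649174 [-0.948  0.113  0.298] [ 0.532 -0.247  0.077] [0.01361072 0.14345735]
```

View pics/lane4.png

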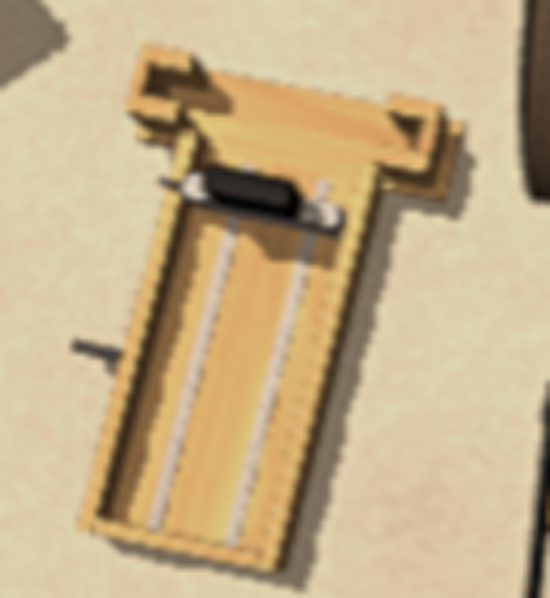

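Call:
step_arm(
  deltas=[
    [0, -2, 0, 0.5, 0],
    [0, -6, 0, 1, 0],
    [0, -10, 0, 1.7, 0],
    [0, -14, 0, 2.4, 0],
    [0, -18, 0, 3, 0],
    [0, -22, 0, 3.7, 0],
    [0, -26, 0, 4.4, 0],
    [0, -30, 0.1, 5, 0],
    [0, -34, 0.2, 5.7, 0],
    [0, -37.5, 0.3, 6.4, 0],
  ],
)

```text
t: 17.1
eef_pos: [0.5991, 0.1234, 0.2694]
ee_rot: [0.675, 1.57, -2.702]
force: [-0.0, -0.8, -0.7]
width: 0.0875
```

Call:
step_arm(
  deltas=[
    [0, -2, 0, 0.2, 0],
    [0, -3.5, 0, 0.5, 0],
    [0, -4, 0, 0.7, 0],
    [0, -4.4, 0, 0.7, 0],
    [0, -4.4, 0, 0.7, 0],
    [0, -4.4, 0, 0.7, 0],
    [0, -4.4, 0, 0.7, 0],
    [0, -4.4, 0, 0.7, 0],
    [0, -4.4, 0, 0.7, 0],
    [0, -4.4, 0, 0.7, 0],
  ],
)

```text
t: 17.93
eef_pos: [0.6097, 0.1632, 0.2703]
ee_rot: [-2.32, 1.571, 0.572]
force: [-0.5, 0.6, -0.0]
width: 0.0878
```

Run:
```python
from h import *
plan([.604,.165,.097],-14.2)
```

```text
axes x [ 0.  0. -1.] y [-0.247 -0.969 -0.   ] z [-0.969  0.247 -0.   ]
pos [0.6097 0.1632 0.2703] jawyaw 165.72 q [ 0.57  0.27 -0.05 -0.   -1.25 -0.82] F [-0.5  0.6 -0. ] w 0.0878 t 17.9333
delta cm [17.33 -0.03  0.6 ] roll -0.08 or 179.92
```

Call:
step_arm(
  deltas=[
    [0, 0, 0.6, 0, 0],
    [3.5, 0, 0.6, 0, 0],
    [7, 0, 0.6, 0, 0],
    [10.5, 0, 0.6, 0, 0.2],
    [13.5, 0, 0.6, 0, 0.3],
    [16, 0, 0.6, 0, 0.4],
    [17.2, 0, 0.6, 0, 0.4],
    [17.4, 0, 0.6, 0, 0.6],
    [17.4, 0, 0.6, 0, 1],
    [17.4, 0, 0.6, 0, 1],
  ],
  squeeze=40,
)

```text
t: 18.77
eef_pos: [0.6048, 0.1657, 0.0978]
ee_rot: [-2.524, 1.568, 0.37]
force: [-0.7, -0.8, -0.2]
width: 0.0465
```

Call:
step_arm(
  deltas=[
    [0, 0, 0, 0, 1],
    [0, 0, 0, 0, 1],
    [0, 0, 0, 0, 1],
    [0, 0, 0, 0, 1],
    [0, 0, 0, 0, 1],
    [0, 0, 0, 0, 1],
    [0, 0, 0, 0, 1],
    [0, 0, 0, 0, 1],
    [0, 0, 0, 0, 1],
    [0, 0, 0, 0, 1],
  ],
)

```text
t: 19.6
eef_pos: [0.6035, 0.1654, 0.0967]
ee_rot: [-0.611, 1.571, 2.283]
force: [-3.5, 1.5, 5.9]
width: 0.016
```

Run:
```python
from h import *
a=np.radians(-14.2);lx=np.array([np.cos(a),np.sin(a)])
p=get_state()['eef_pos'];plan([*(p[:2]-.096*lx),.097],-14.2)
f=grab_frame('side');save('side9.png',cv2.resize(f['pixels'][150:310,160:320],None,fx=3.7,fy=3.7))
```

```text
axes x [-0.  0. -1.] y [-0.245 -0.969 -0.   ] z [-0.969  0.245  0.   ]
pos [0.6035 0.1654 0.0967] jawyaw 165.79 q [ 0.58  0.41 -0.28 -0.   -0.88 -0.83] F [-3.5  1.5  5.9] w 0.016 t 19.6
delta cm [-0.03  0.    9.6 ] roll -0.01 or 179.99
```

View pics/side9.png

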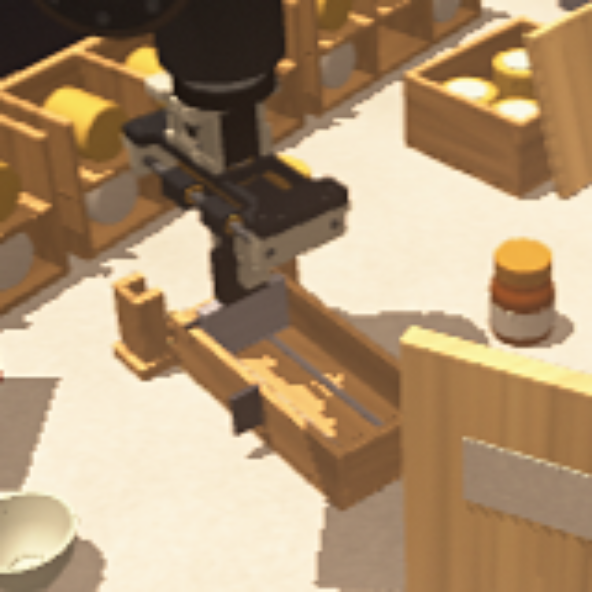

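Call:
step_arm(
  deltas=[
    [0, 0, 0.5, 0, 1],
    [0, 0, 1.5, 0, 1],
    [0, 0, 2.7, 0, 1],
    [0, 0, 3.9, 0, 1],
    [0, 0, 5.1, 0, 1],
    [0, 0, 6.3, 0, 1],
    [0, 0, 7.5, 0, 1],
    [0, 0, 8.5, 0, 1],
    [0, 0, 9.3, 0, 1],
    [0, 0, 9.6, 0, 1],
  ],
)

```text
t: 20.48
eef_pos: [0.5111, 0.1883, 0.0967]
ee_rot: [-3.134, 1.569, -0.24]
force: [7.1, -7.7, -1.1]
width: 0.0158
```

Call:
step_arm(
  deltas=[
    [0, 0, 0, 0, 1],
    [0, 0, 0, 0, 1],
    [0, 0, 0, 0, 1],
    [0, 0, 0, 0, 1],
    [0, 0, 0, 0, 1],
    [0, 0, 0, 0, 1],
    [0, 0, 0, 0, 1],
    [0, 0, 0, 0, 1],
    [0, 0, 0, 0, 1],
    [0, 0, 0, 0, 1],
  ],
)

```text
t: 21.32
eef_pos: [0.512, 0.1881, 0.0967]
ee_rot: [3.078, 1.568, -0.311]
force: [6.4, -6.8, 1.6]
width: 0.0158
```

Run:
```python
from h import *
s=get_state();a=np.radians(-14.2);lx=np.array([np.cos(a),np.sin(a)])
print('travel',(np.array([.6035,.1654])-s['eef_pos'][:2])@lx,s['eef_pos'],s['force'],s['width'])
for c,(x,y) in dict(side=(170,200),top=(140,140)).items():
    f=grab_frame(c);np.savez(c+'10.npz',**f);save(c+'10.png',cv2.resize(f['pixels'][y:y+110,x:x+110],None,fx=5.4,fy=5.4,interpolation=cv2.INTER_CUBIC))
```

```text
travel 0.0942545088392331 [0.51201609 0.18808932 0.0966821 ] [ 6.43392638 -6.81342474  1.56047019] 0.015768120525648303
```

View pics/side10.png

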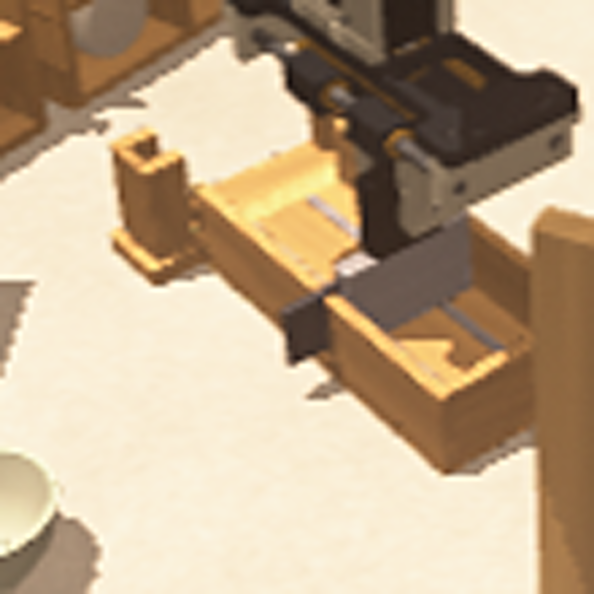

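View pics/top10.png

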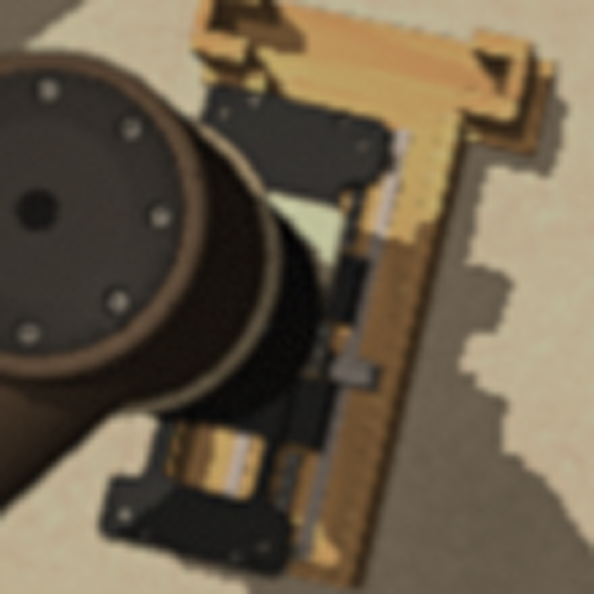

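Run:
```python
from h import *
a=np.radians(-14.2);lx=np.array([np.cos(a),np.sin(a)]);ly=np.array([-lx[1],lx[0]])
g=get_state()['eef_pos'][:2]
for n in('0','10'):
    f=dict(np.load(f'side{n}.npz'));P=world(f);px=f['pixels'].astype(int)
    X=(P[...,:2]-g)@lx;Y=(P[...,:2]-g)@ly;Z=P[...,2]
    dark=(px.sum(-1)<330)&(px[...,0]-px[...,2]<45)
    for lo,hi,t in((.05,.08,'clip'),(.035,.05,'pointer'),(-.045,.038,'plate')):
        m=dark&(Y>lo)&(Y<hi)&(Z>(.02))&(Z<(.064))&(abs(X)<.03)
        if t=='pointer': m&=Z>.052
        if m.sum(): print(n,t,m.sum(),'X pct5,50,95',np.percentile(X[m],[5,25,50,75,95]).round(4),'Y',np.percentile(Y[m],[5,95]).round(3),'Z',np.percentile(Z[m],[5,95]).round(3))
s=dict(np.load('side10.npz'))
save('side10b.png',cv2.resize(s['pixels'][235:280,210:270],None,fx=12,fy=12,interpolation=cv2.INTER_CUBIC))
```

```text
0 clip 92 X pct5,50,95 [-0.0051 -0.0042 -0.0035 -0.0023 -0.0007] Y [0.053 0.076] Z [0.025 0.059]
10 clip 93 X pct5,50,95 [-0.006  -0.0045 -0.0035 -0.0027 -0.0015] Y [0.053 0.076] Z [0.026 0.058]
10 pointer 13 X pct5,50,95 [-0.0068 -0.0049 -0.0037 -0.001  -0.0001] Y [0.036 0.048] Z [0.054 0.061]
10 plate 250 X pct5,50,95 [-0.0077 -0.0063 -0.0054 -0.0043 -0.003 ] Y [-0.033  0.03 ] Z [0.022 0.061]
```

View pics/side10b.png

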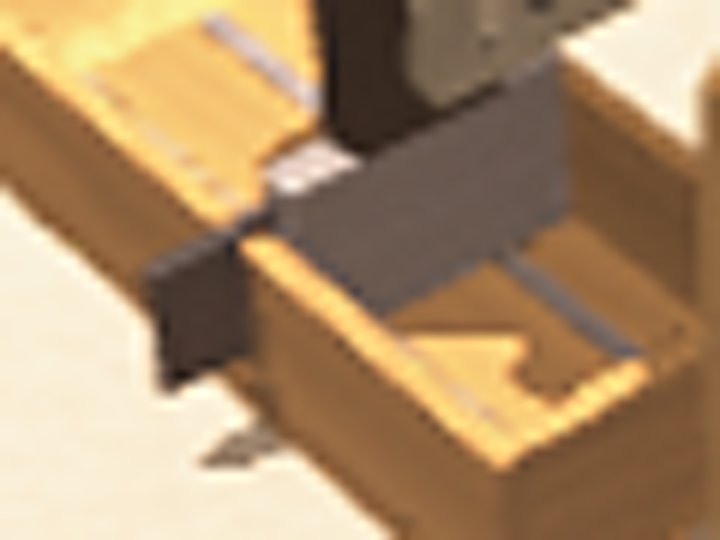

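Pointer and clip agree to about 1 mm: the clip centre reads about 1 mm nearer the robot. I'll pull 1 mm more and hold.

Call:
step_arm(
  deltas=[
    [0, 0, 0.1, 0, 1],
    [0, 0, 0.1, 0, 1],
    [0, 0, 0.1, 0, 1],
    [0, 0, 0.1, 0, 1],
    [0, 0, 0.1, 0, 1],
    [0, 0, 0.1, 0, 1],
    [0, 0, 0.1, 0, 1],
    [0, 0, 0.1, 0, 1],
    [0, 0, 0.1, 0, 1],
    [0, 0, 0.1, 0, 1],
  ],
)

```text
t: 22.25
eef_pos: [0.511, 0.1883, 0.0967]
ee_rot: [3.063, 1.569, -0.326]
force: [6.7, -6.8, 0.4]
width: 0.0157
```

Run:
```python
from h import *
a=np.radians(-14.2);lx=np.array([np.cos(a),np.sin(a)]);ly=np.array([-lx[1],lx[0]])
s=get_state();g=s['eef_pos'][:2];print(s['eef_pos'],s['force'],s['width'],s['t'])
f=grab_frame('side');P=world(f);px=f['pixels'].astype(int);save('side11.png',f['pixels'])
X=(P[...,:2]-g)@lx;Y=(P[...,:2]-g)@ly;Z=P[...,2]
dark=(px.sum(-1)<330)&(px[...,0]-px[...,2]<45)
for lo,hi in((.05,.08),(-.045,.038)):
    m=dark&(Y>lo)&(Y<hi)&(Z>.02)&(Z<.064)&(abs(X)<.03);print(np.median(X[m]).round(4))
Q=P[158:196,310:330].reshape(-1,3);Q=Q[(Q[:,2]>.01)&(Q[:,0]<.58)]
c=Q.mean(0);n=np.linalg.svd(Q-c,full_matrices=False)[2][2];print('panel tilt',np.degrees(np.arcsin(abs(n[2]))))
```

```text
[0.51103482 0.18833829 0.09667874] [ 6.68272515 -6.75432965  0.39760751] 0.01574507274106985 22.25
-0.0022
-0.005
panel tilt 17.30056995749939
```

View pics/side11.png

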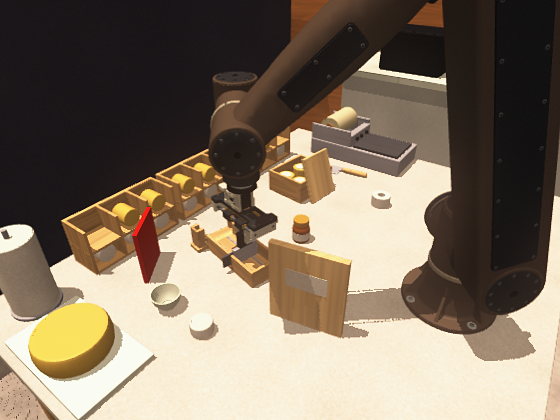

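```bash
python3 -c "
from station import *
print(job_done()); s=get_state(); print(s['eef_pos'],s['width'],s['force'])"
```

```text
the job is handed in; nothing more can be done
None
the job is handed in; nothing more can be done
```

I finished the job and handed it in at about 22 s. The panel from the slot is leaning against the near side of the crate, and the gripper is holding the pusher at the clip.

- **Which panel:** I took the plywood one in the slot (130 × 160 mm). It was the smaller of the two wooden ones, and the red one was ruled out.
- **Panel:** it stands on its bottom edge, let go, tilted 17.3° from upright. The tilt was unchanged in the last picture, after the pusher was pulled. I judged its contact with the rim and table from the pictures, since nothing measures it directly.
- **Pusher:** I pulled it about 95 mm. In the last depth picture, pointer and clip agreed to within 1 mm, well inside the 6 mm limit. The grip is set to 40 N, with the fingers stopped at 15.7 mm on the 16 mm fin. The wrist reads about 8 N along the lane, as the spring should give, plus about 5 N sideways that I did not track down.
- **Other things on the table:** the ones visible in the last picture look unmoved. That was by eye, not measured, and the arm hid the big round.
- **What went wrong:** the first grasp of the panel closed on nothing because the fingers close slowly and I lifted too soon. The panel stayed in its slot, and I repeated the grasp with a longer wait.
- **Missed check:** the trained network did not find the leaning panel, so I got its tilt from the depth picture. I tried to read the state after handing in, but no further readings are given then.

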